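# Latch the dark test box and hang the probe rod in its guide

## Task

Swing the hasp of the grey test box fully down over the staple on its lid. Then lift the rod with the plain tall cylindrical handle out of the rack (not the one with the mushroom knob) and lower it upright through the raised steel guide collar on the lid, without touching the box, until its tip is 50 mm below the collar's rim. Finish still holding it there in the gripper, still and centred in the bore to about 3 mm, with the hasp down and the other things on the bench left where they are.

Things in the scene. Friction and masses are not known exactly. Their poses are not given: they have to be found in the camera images.
- box: Grey test box fixed to the bench, 150 (its x) x 220 (its y) mm, aluminium lid 156 x 226 mm whose top is 93 mm above the bench. Hollow inside, inner floor 5 mm above the bench. Origin at the centre of its underside; z up. The guide collar is at the -y end of the lid, the hasp at its +y end. A blanked port (aluminium disc 38 mm wide, with a cross rib, 18 mm high in all, no opening) is also on the lid, at x +48, y +4.
- guide (a point): Centre of the mouth of the steel guide collar on the lid, at its rim, 118 mm above the bench (25 mm above the lid). Outer diameter 40 mm, bore 24 mm straight down 33 mm into the hollow box. Axes as the box; bore axis is z.
- hasp_hinge (a point): Middle of the hasp's hinge pin, at box y +119 mm, 100 mm above the bench; pin along the box's x. Axes as the box. With the hasp open, its strap stands up from here.
- hasp_tip (a point): Middle of the free end of the hasp strap: flat steel, 30 mm wide, 3 mm thick, 85 mm from the hinge pin to this end, with a slot at 22 to 47 mm from the pin that fits over a staple on the lid (35 mm from the pin, 7 x 12 mm, its top 111 mm above the bench). Closed, the strap lies level over the lid from the pin towards the box's -y, its top face 101.5 mm above the bench.
- hasp (a joint): Hasp angle in rad: 0 = closed, lying level over the staple; 1.57 = standing upright; more = leaning outwards, away from the box (to 2.2). It starts open at 1.2 to 1.9, stays where it is left (hinge friction 0.05 N m) and can simply be pushed over from outside (box +y towards -y) and down.
- rack: Aluminium rack fixed to the bench, base 100 (its x) x 180 (its y) mm; a top plate 50 x 180 mm, its top 125 mm above the bench, with two 16 mm holes at y +45 and -45 mm. Two stems hang in them, each resting on the underside of its handle; which is in which hole varies. Origin under the centre, z up.
- probe_handle (a point): Centre (half-way up) of the probe rod's handle: a plain upright black cylinder 26 mm in diameter and 60 mm tall, standing on the rack's plate at the start. z along the rod, up. The rod's lower end is 140 mm below this point. Weighs about 120 g.
- probe_tip (a point): Centre of the lower end of the probe rod: a plain steel shaft 10 mm in diameter and 110 mm long below the handle. z along the rod, up.
- stem_knob (a point): The other stem, to be left alone: centre of its flat mushroom knob, 42 mm wide, 14 mm thick, its top 26 mm above the rack's plate; 10 mm shaft below.
- vial: Small capped glass jar, 28 mm wide, 55 mm tall; leave alone. Origin under its centre.
- driver: Screwdriver lying on the bench; leave alone.
- cell: Dark solar cell plate lying flat, 60 x 60 x 5 mm; leave alone. Origin under its centre.
- tin: Tin, 60 mm wide, 70 mm tall; leave alone. Origin under its centre.
- probe: The same probe rod as a whole: its origin is at the lower end of the shaft (as point probe_tip), z along the rod, up. 170 mm long in all.
Mind the look-alikes: they are no part of the job. Leave any yellow look-alike of the probe alone.

How it is judged:
On the way, in this order (a step that is already met when the one before it is completed fails the run):
1. the hasp is down over the staple (value of joint hasp below 0.1 rad), for 0.2 s.
2. the probe rod is lifted out of the rack, its tip above the collar's rim (height (world z) of probe_tip above 0.122 m), for 0.1 s.
At the end, for the whole second after the job is handed in: Hasp within 0.1 rad of closed; the probe rod held by the fingers, still, touching nothing of the box, its tip 38 to 62 mm below the guide's rim and within 3.8 mm of the bore axis, the rod within 0.07 rad of upright (value of joint hasp below 0.1 rad and horizontal distance between probe_tip and guide below 0.0038 m and z of probe_tip in the frame of guide between -0.062 and -0.038 m and angle between probe_tip's own z axis and vertical below 0.07 rad and contact force between the fingers and probe above 1 N and contact force between probe and box below 0.3 N and linear speed of probe below 0.02 m/s); the arm keeps its last pose, push and grip.
It fails at once if the probe rod touches the box, lid or guide collar (over 0.5 N) (contact force between probe and box above 0.5 N).
It fails at once if another thing on the bench is moved by more than 30 mm (distance of any of stem_knob, vial, driver, cell, tin from where it was at the start of the episode above 0.03 m).
It also fails if it takes over 54 s, if anything falls off the work surface, if the arm or the gripper's body presses on something with over 40 N, if the wrist force passes 120 N, or if a joint passes its speed limit or range.

## Robot

A 7-joint arm with a two-finger parallel gripper is mounted at the origin on the work surface. World frame = base frame: x ahead of the robot, y to its left, z up, the work surface at z = 0. Lengths are in m, angles in rad, forces in N, time in s.
With the tool pointing down it reaches from about 0.35 to 0.9 m from the base axis. Payload 8.1 kg.
Tool frame: the origin (TCP) lies midway between the tips of the shut fingers; the grasp point (between the pads) lies arm.grasp_offset behind it (arm.grasp_offset is the distance from the TCP to the grasp point, in m); z points along the fingers, y is the line along which they close (so a half turn about z gives the same grasp; the last joint's range is limited). The gripper opens to 92 mm and grips with 3 to 60 N. Pads are 19 mm wide; open, the fingers measure 130 mm over their backs; the gripper's body (75 mm by 190 mm) begins 47 mm behind the grasp point.
Start: joints at [1.16, 0.434, 0.025, 1.573, -0.012, 1.134, -0.075], TCP at [0.189, -0.596, 0.227] pointing down, gripper open.
Joint ranges: [-2.62, 2.62], [-0.44, 2.09], [-1.27, 1.32], [0.08, 2.57], [-1.32, 4.46], [0.12, 2], [-2.74, 2.74]. Speed limits (rad/s): [2.22, 2.22, 3.01, 3.01, 3.14, 3.14, 3.14].

## Interface

Orientations are given as a rotation vector (axis times angle).
In Python, from cell import observe, imaging, arm gives the robot as it stands.
- The arm moves only by the tool apply_moves, never from a script. Its argument "commands" is a list of rows, each a list of 5 numbers: the opening in per cent of the stroke, from 0 (shut) to 100 (fully open), then the shift along the world's x, y, z in units of 0.06 m (1.0 is 0.06 m), then the turn about the world's z in units of 0.5 rad (1.0 is 0.5 rad). A call has 1 to 12 rows; each row shifts and turns the commanded pose from where the row before left it; what a row does not reach is not made up. A row lasts 1/8 s, in which the tool goes at most 62.5 mm and 10.7 degrees, less where a joint would pass 70% of its speed; a pose out of reach is approached as far as the arm can. A call with a number of a shift or a turn outside -1 to 1 is refused whole. A call with a gripper value outside its range is refused whole. The fingers move at their own pace and stop on an object; "newtons" is the grip in N (left out, the last holds). Time passes only in rows, so rows that do not move let the fingers close. It gives the time, the measured TCP pose, the force, the opening and the grip force at its end, in the units of the state.
- observe(): the state, without advancing time (a new reading comes with each control period).
- imaging.get_image(name): name is "side" or "top" or "wrist"; returns (picture, depth): 400x640x3 uint8, red, green, blue; 400x640 float32, m along the optical axis (not along the pixel's ray), 0 where there is no reading.
- imaging.camera_params(name): a dict with "camera_matrix" (3x3 intrinsics, pixels), "origin" and "rotation" of the camera in the world; the wrist camera has in their place "tool_from_camera" (4x4, takes a point from camera to tool coordinates, whose origin is the TCP and whose axes are the flange's). Camera axes: x right, y up, looking along -z (the intrinsics and any distortion apply to the point x, -y, -z); pixel columns grow to the right and rows downward; lengths in m; the calibration is good to about 2 mm. A picture is of the moment at which its call begins: read the wrist's pose just before it. camera_params takes no time and is no camera call.
- arm.sign_off(): hands the job in; it is judged then, once.
The state is a dict: "clock": time; "joints": joint angles; "dq": joint speeds; "joint_efforts": joint torques, N m; "position": TCP position; "ee_rot": TCP orientation; "force": force on the tool from outside, world axes, zero at the start; "ft_torque": the same for the moment, N m; "width": opening from 0.0 (shut) to 1.0 (fully open); "gripper_force": force on a finger pad.
Only numpy, scipy, OpenCV 4.12 (cv2) and the standard library are available. Lean on these libraries where they do the work, as an engineer would, in place of code of your own. Each camera call takes 0.05 s, during which the arm holds its last target. There are 200 camera calls.

## Working session

There is one attempt and no reset: what is moved stays moved. The work goes in short steps, Python scripts to look and compute and a tool call to move; the robot and the scene stay as the last step left them, time stands still between calls to the robot, and variables do not carry over. Pictures are saved under pics/ and viewed, at most 10 in all, crops included, and the job is handed in when it is done.

Besides the shell and the picture viewer there is one more tool, called after "Call:" as name(argument=value, ...) on one line, values as JSON. apply_moves: Moves the arm, as the interface text tells. Its arguments: {"type":"object","properties":{"commands":{"type":"array"},"newtons":{"type":"number"}},"required":["commands"]}

```bash
ls; mkdir -p pics; cat > h.py <<'E'
import numpy as np, cv2
from cell import observe, imaging, arm
from scipy.spatial.transform import Rotation as R
def cam(name):
    s=observe(); p=imaging.camera_params(name); im,d=imaging.get_image(name)
    K=np.array(p["camera_matrix"])
    if name=="wrist":
        T=np.eye(4);T[:3,:3]=R.from_rotvec(s["ee_rot"]).as_matrix();T[:3,3]=s["position"]
        T=T@np.array(p["tool_from_camera"])
    else:
        T=np.eye(4);T[:3,:3]=np.array(p["rotation"]);T[:3,3]=p["origin"]
    return im,d,K,T
def cloud(d,K,T):
    v,u=np.indices(d.shape); x=(u-K[0,2])/K[0,0]*d; y=(v-K[1,2])/K[1,1]*d
    return np.stack([x,-y,-d],-1)@T[:3,:3].T+T[:3,3]
E
python3 - <<'E'
from h import *
s=observe();print(s,arm.grasp_offset)
for n in("top","side"):
    p=imaging.camera_params(n);print(p)
    im,d,K,T=cam(n);cv2.imwrite(f"pics/{n}0.png",im[...,::-1]);np.savez(f"{n}0.npz",im=im,d=d,K=K,T=T)
E
```

```text
pics
{'clock': 0.0, 'joints': array([ 1.16040646,  0.43519037,  0.02493534,  1.57409573, -0.01158741,
        1.13399587, -0.07510305]), 'dq': array([ 0.00041173, -0.00074361, -0.00289194, -0.00014433, -0.00028192,
       -0.00082392, -0.00030822]), 'joint_efforts': array([ 5.41880872e-04, -6.67853165e+01,  9.84983481e-01, -3.14457715e+01,
       -6.07379386e-02,  4.32807428e-02,  1.48941836e-04]), 'position': array([ 0.18915326, -0.59515359,  0.22596533]), 'ee_rot': array([-3.10298972e+00, -4.81287357e-01,  5.80394916e-04]), 'force': array([-0.25355131, -1.01376555,  0.67070161]), 'ft_torque': array([ 0.04110216, -0.0391778 , -0.03495458]), 'gripper_force': 0.0, 'width': 0.9981681778806079} 0.0188
{'camera_matrix': array([[398.99618223,   0.        , 319.24778913],
       [  0.        , 398.99618223, 196.6671801 ],
       [  0.        ,   0.        ,   1.        ]]), 'origin': array([ 0.35675984, -0.00945846,  1.03763172]), 'rotation': array([ 0.12306286, -0.18283746, -1.57182705])}
{'camera_matrix': array([[413.11255934,   0.        , 315.00786867],
       [  0.        , 413.11255934, 194.52245891],
       [  0.        ,   0.        ,   1.        ]]), 'origin': array([ 0.33357667, -0.6523912 ,  0.76508457]), 'rotation': array([ 0.80778416, -0.13074544, -0.28263024])}
```

```bash
sed -i 's/T\[:3,:3\]=np.array(p\["rotation"\])/T[:3,:3]=R.from_rotvec(p["rotation"]).as_matrix()/' h.py
python3 - <<'E'
from h import *
for n in("top","side"):
    p=imaging.camera_params(n);print(p.keys())
    z=np.load(f"{n}0.npz"); T=z["T"].copy(); T[:3,:3]=R.from_rotvec(p["rotation"]).as_matrix()
    P=cloud(z["d"],z["K"],T); np.savez(f"{n}0.npz",im=z["im"],d=z["d"],K=z["K"],T=T,P=P)
    print(n,np.percentile(P[...,2][z["d"]>0],[5,25,50,75,95]))
E
```

```text
dict_keys(['camera_matrix', 'origin', 'rotation'])
top [-7.51147023e-01 -2.75258528e-03 -1.48808107e-04  2.49002532e-03
  1.19091858e-01]
dict_keys(['camera_matrix', 'origin', 'rotation'])
side [-7.52386497e-01 -1.66978049e-01 -5.89841359e-04  2.00180327e-03
  1.70802802e-01]
```

View pics/top0.png

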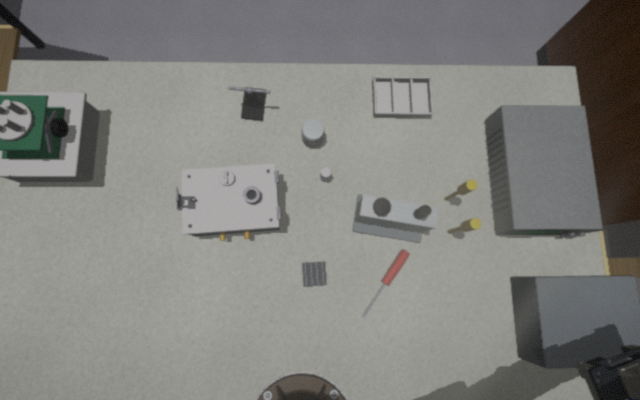

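View pics/side0.png

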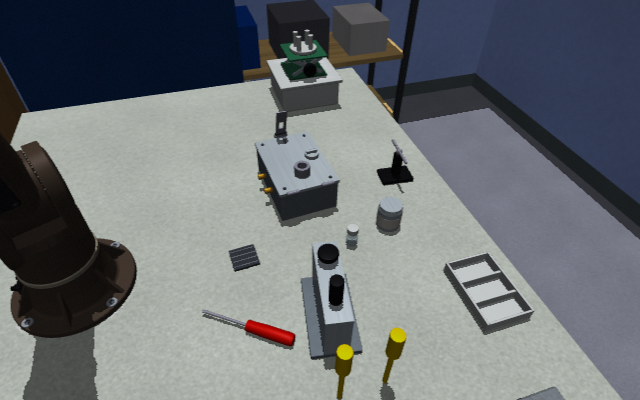

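Top view: box around (230,200), with the collar at (252,195), port at (228,178) and hasp at (185,201). The rack is at (395,212). Candidates are the wide flat disc (382,206) = mushroom knob, the tall cylinder (423,212) = probe, and yellow look-alikes at (470,186) and (474,224). I'll measure these and enlarge the rack to confirm.

```bash
python3 - <<'E'
from h import *
t=np.load("top0.npz");s=np.load("side0.npz");P=t["P"];S=s["P"]
def sel(P,lo,hi,x0,x1,y0,y1): 
    m=(P[...,2]>lo)&(P[...,2]<hi)&(P[...,0]>x0)&(P[...,0]<x1)&(P[...,1]>y0)&(P[...,1]<y1); return m
c=P[200,240];print("box c",c,"rack",P[215,400],"collar",P[195,252],"hdl",P[212,423],"knob",P[206,382],"hasp",P[201,185])
for n,Q in(("top",P),("side",S)):
    for nm,lo,hi,y0,y1,x0,x1 in(("lid",.086,.098,.0,.45,.2,.55),("collar",.110,.125,.1,.22,.28,.45),("hasp",.125,.22,.2,.48,.2,.5),("plate",.119,.131,-.36,-.02,.2,.5),("handle",.165,.2,-.36,-.1,.2,.5),("knob",.14,.16,-.2,-.05,.2,.5)):
        m=sel(Q,lo,hi,x0,x1,y0,y1);q=Q[m]
        if len(q)<5: print(n,nm,len(q));continue
        r=cv2.minAreaRect((q[:,:2]*1000).astype(np.float32))
        print(n,nm,len(q),"med",np.median(q,0).round(4),"ctr",np.round(r[0],1),"sz",np.round(r[1],1),"ang",round(r[2],1),"zmax",q[:,2].max().round(3))
im=s["im"][220:360,280:420,::-1]; cv2.imwrite("pics/crop1.png",cv2.resize(im,None,fx=4,fy=4,interpolation=cv2.INTER_CUBIC))
E
```

```text
box c [0.53527478 0.14328798 0.09349471] rack [ 0.49258849 -0.2331408   0.12462467] collar [0.56487842 0.12643712 0.00690042] hdl [ 0.49001761 -0.26940781  0.18479311] knob [ 0.50901607 -0.18596519  0.15373982] hasp [0.53312662 0.27288705 0.09433025]
top lid 3364 med [0.5042 0.1749 0.0928] ctr [509.3 169.2] sz [ 92.6 245.7] ang 4.0 zmax 0.098
top collar 0
top hasp 0
top plate 642 med [ 0.4863 -0.2505  0.1248] ctr [ 481.9 -230.4] sz [182.7  36.1] ang 89.9 zmax 0.13
top handle 106 med [ 0.4919 -0.2725  0.184 ] ctr [ 490.7 -275.4] sz [25.1 17.2] ang 89.4 zmax 0.187
top knob 54 med [ 0.4957 -0.186   0.1504] ctr [ 494.8 -185.2] sz [10. 29.] ang 0.6 zmax 0.155
side lid 1878 med [0.5034 0.162  0.0927] ctr [502.5 166.9] sz [249.3  94.8] ang 90.0 zmax 0.098
side collar 0
side hasp 0
side plate 929 med [ 0.4852 -0.2737  0.1248] ctr [ 483.4 -231. ] sz [184.4  36.4] ang 88.6 zmax 0.131
side handle 191 med [ 0.4909 -0.2812  0.1838] ctr [ 490.8 -276.8] sz [18.  25.9] ang 0.9 zmax 0.188
side knob 68 med [ 0.4943 -0.1899  0.1502] ctr [ 494.5 -187.1] sz [25.6 10.2] ang 88.0 zmax 0.153
```

View pics/crop1.png

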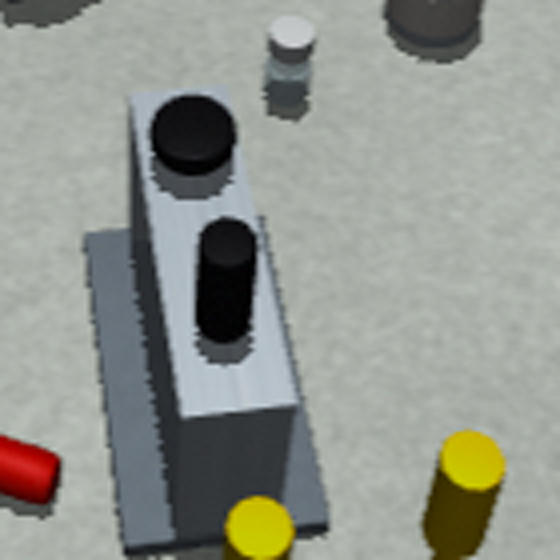

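The crop shows the plain tall black cylinder at (228,275), which is top-view (423,212) and the probe. The flat mushroom is at (193,135). My windows were cut off at x = 0.5, so I'll redo them wider.

```bash
cat > m.py <<'E'
from h import *
def meas(Q,n,W):
    for nm,lo,hi,x0,x1,y0,y1 in W:
        m=(Q[...,2]>lo)&(Q[...,2]<hi)&(Q[...,0]>x0)&(Q[...,0]<x1)&(Q[...,1]>y0)&(Q[...,1]<y1); q=Q[m]
        if len(q)<5: print(n,nm,len(q));continue
        r=cv2.minAreaRect((q[:,:2]*1000).astype(np.float32)); e=cv2.minEnclosingCircle((q[:,:2]*1000).astype(np.float32))
        print(n,nm,len(q),"med",np.median(q,0).round(4),"ctr",np.round(r[0],1),"sz",np.round(r[1],1),"ang",round(r[2],1),"circ",np.round(e[0],1),round(e[1],1),"z",np.percentile(q[:,2],[2,98]).round(3))
E
python3 - <<'E'
from m import *
W=(("lid",.09,.096,.4,.7,.0,.45),("collar",.114,.123,.5,.6,.08,.2),("hasp",.125,.22,.4,.7,.2,.48),("plate",.121,.129,.4,.6,-.36,-.02),("handle",.175,.195,.4,.6,-.36,-.1),("knob",.145,.156,.4,.6,-.24,-.1),("vial",.03,.07,.5,.65,-.12,.02),("tin",.06,.08,.6,.8,-.1,.1))
for n in("top","side"): meas(np.load(n+"0.npz")["P"],n,W)
E
```

```text
top lid 5267 med [0.535  0.1718 0.0929] ctr [541.3 171.5] sz [156.7 245.6] ang 4.1 circ [541.3 167.6] 135.5 z [0.09  0.096]
top collar 143 med [0.5445 0.1141 0.1179] ctr [545.4 113.4] sz [37.2 38.1] ang 44.6 circ [545.  113.9] 19.7 z [0.114 0.121]
top hasp 42 med [0.5323 0.2672 0.1804] ctr [533.1 269.4] sz [12.5 29.1] ang 85.3 circ [533.2 270.9] 15.3 z [0.14  0.184]
top plate 1162 med [ 0.4991 -0.2357  0.1248] ctr [ 502.7 -231.6] sz [180.8  51. ] ang 80.1 circ [ 502.4 -231.8] 93.0 z [0.122 0.128]
top handle 116 med [ 0.4945 -0.2743  0.1845] ctr [ 495. -275.] sz [24.1 24.1] ang 44.9 circ [ 494.9 -275.3] 12.8 z [0.176 0.187]
top knob 251 med [ 0.5095 -0.1861  0.1505] ctr [ 510.  -187.4] sz [39.9 39.7] ang 67.6 circ [ 510.3 -187.3] 20.9 z [0.147 0.154]
top vial 97 med [ 0.6136 -0.0657  0.0545] ctr [615. -65.] sz [23.9 25.8] ang 89.2 circ [615.1 -65.1] 13.5 z [0.031 0.059]
top tin 377 med [ 0.7237 -0.0332  0.0699] ctr [685.8 -50. ] sz [138.4  54.9] ang 22.9 circ [681.8 -40.5] 70.4 z [0.061 0.073]
side lid 2924 med [0.5304 0.1571 0.0927] ctr [541.1 166. ] sz [157.4 240.5] ang 4.1 circ [53
[... 228 characters left out ...]
.8] ang 4.6 circ [533.8 272.4] 16.5 z [0.127 0.182]
side plate 1473 med [ 0.4941 -0.2602  0.1248] ctr [ 502.5 -231.8] sz [182.8  50.2] ang 80.1 circ [ 503.2 -232. ] 93.1 z [0.122 0.127]
side handle 199 med [ 0.4936 -0.2791  0.1842] ctr [ 494.5 -276.9] sz [26.2 23.8] ang 72.1 circ [ 495.3 -277. ] 13.5 z [0.176 0.187]
side knob 314 med [ 0.5092 -0.1908  0.1504] ctr [ 510.2 -189.1] sz [40.1 40. ] ang 71.2 circ [ 510.  -188.6] 21.0 z [0.146 0.153]
side vial 140 med [ 0.6126 -0.0716  0.0529] ctr [614.3 -66.7] sz [26.7 25. ] ang 30.5 circ [613.7 -66.3] 13.9 z [0.032 0.057]
side tin 401 med [ 0.7193 -0.0343  0.0694] ctr [673.6   5.6] sz [ 54.4 183.3] ang 52.1 circ [672.6   4.4] 91.7 z [0.061 0.076]
```

```bash
python3 - <<'E'
from m import *
a=np.radians(4.2);ux=np.array([np.cos(a),np.sin(a)]);uy=np.array([-np.sin(a),np.cos(a)])
for n in("top","side"):
    Q=np.load(n+"0.npz")["P"].reshape(-1,3)
    L=Q[(Q[:,2]>.09)&(Q[:,2]<.096)&(Q[:,0]>.4)&(Q[:,0]<.7)&(Q[:,1]>0)&(Q[:,1]<.45)]
    by,bx=L[:,:2]@uy,L[:,:2]@ux
    print(n,"lid bx",np.percentile(bx,[.3,99.7]).round(4),"by lo",np.percentile(by,.3).round(4), "by hi sides",np.percentile(by[abs(bx-np.median(bx))>.03],99.7).round(4))
    print(" collar b",(np.array([.5452,.1132])@ux).round(4),(np.array([.5452,.1132])@uy).round(4))
    H=Q[(Q[:,2]>.1)&(Q[:,2]<.2)&(Q[:,0]>.45)&(Q[:,0]<.6)&(Q[:,1]>.24)&(Q[:,1]<.36)]
    hy=H[:,:2]@uy;hx=H[:,:2]@ux
    for z in np.arange(.1,.19,.01):
        k=(H[:,2]>=z)&(H[:,2]<z+.01)
        if k.sum()>2: print("  z",z.round(3),k.sum(),"y",np.median(hy[k]).round(4),"x",hx[k].min().round(3),hx[k].max().round(3))
E
```

```text
top lid bx [0.4746 0.63  ] by lo 0.0108 by hi sides 0.2404
 collar b 0.552 0.073
  z 0.1 32 y 0.2444 x 0.534 0.568
  z 0.11 10 y 0.2128 x 0.549 0.554
  z 0.14 9 y 0.2333 x 0.538 0.565
  z 0.15 5 y 0.2318 x 0.538 0.548
  z 0.17 3 y 0.2271 x 0.538 0.553
  z 0.18 22 y 0.2253 x 0.539 0.566
side lid bx [0.4736 0.6293] by lo 0.008 by hi sides 0.2419
 collar b 0.552 0.073
  z 0.1 50 y 0.2432 x 0.535 0.567
  z 0.11 37 y 0.2417 x 0.537 0.567
  z 0.12 21 y 0.2397 x 0.537 0.567
  z 0.13 17 y 0.2365 x 0.537 0.566
  z 0.14 23 y 0.2339 x 0.537 0.565
  z 0.15 30 y 0.2313 x 0.537 0.565
  z 0.16 26 y 0.2286 x 0.539 0.566
  z 0.17 31 y 0.2264 x 0.538 0.567
  z 0.18 11 y 0.2254 x 0.542 0.566
```

Call:
apply_moves(commands=[[0, 0.5, 0.5, 0.12, 0.33], [0, 0.5, 0.5, 0.12, 0.33], [0, 0.5, 0.5, 0.12, 0.33], [0, 0.5, 0.5, 0.12, 0.33], [0, 0.5, 0.5, 0.12, 0.33], [0, 0.5, 0.5, 0.12, 0.33], [0, 0.5, 0.5, 0.12, 0.33], [0, 0.5, 0.5, 0.12, 0.33], [0, 0, 0, 0, 0]], newtons=20)

```text
clock: 1.23
position: [0.4321, -0.3523, 0.2847]
ee_rot: [2.148, 2.292, 0.003]
force: [-0.0, 0.1, -0.3]
width: 0.07
gripper_force: 0.0
```

Call:
apply_moves(commands=[[0, 0.11, 0.73, 0, 0], [0, 0.11, 0.73, 0, 0], [0, 0.11, 0.73, 0, 0], [0, 0.11, 0.73, 0, 0], [0, 0.11, 0.73, 0, 0], [0, 0.11, 0.73, 0, 0], [0, 0.11, 0.73, 0, 0], [0, 0.11, 0.73, 0, 0], [0, 0.11, 0.73, 0, 0], [0, 0.11, 0.73, 0, 0], [0, 0.11, 0.73, 0, 0], [0, 0, 0, 0, 0]])

```text
clock: 2.72
position: [0.5016, 0.1291, 0.284]
ee_rot: [-2.152, -2.287, -0.001]
force: [-0.0, -0.7, -0.2]
width: 0.005
gripper_force: 0.0
```

Call:
apply_moves(commands=[[0, 0.11, 0.73, 0, 0], [0, 0.11, 0.73, 0, 0], [0, 0.11, 0.73, 0, 0], [0, 0.11, 0.73, 0, 0], [0, 0, 0, -0.7, 0], [0, 0, 0, -0.7, 0], [0, 0, 0, -0.6, 0], [0, 0, 0, 0, 0]])

```text
clock: 3.72
position: [0.5276, 0.2981, 0.1614]
ee_rot: [-2.16, -2.281, 0.01]
force: [0.2, -0.0, 0.9]
width: 0.004
gripper_force: 0.0
```

Call:
apply_moves(commands=[[0, 0.09, -0.35, 0.13, 0], [0, 0.03, -0.19, -0.07, 0], [0, 0, -0.18, -0.08, 0], [0, 0.02, -0.14, -0.13, 0], [0, 0, -0.13, -0.12, 0], [0, 0.01, -0.09, -0.15, 0], [0, 0, -0.09, -0.15, 0], [0, 0, -0.08, -0.23, 0], [0, 0, 0, 0, 0]])

```text
clock: 4.85
position: [0.5366, 0.2254, 0.1148]
ee_rot: [-2.157, -2.283, 0.004]
force: [-0.3, -0.6, 0.3]
width: 0.004
gripper_force: 0.0
```

Call:
apply_moves(commands=[[0, 0, 0, -0.1, 0], [0, 0, 0, -0.09, 0], [0, 0, 0, 0, 0], [0, 0, 0, 0, 0]])

```text
clock: 5.35
position: [0.5373, 0.2265, 0.105]
ee_rot: [-2.157, -2.284, -0.0]
force: [0.4, -0.5, -0.1]
width: 0.004
gripper_force: 0.0
```

Call:
apply_moves(commands=[[0, 0, 0, -0.05, 0], [0, 0, 0, -0.03, 0], [0, 0, 0, 0, 0], [0, 0, 0, 0, 0]])

```text
clock: 5.85
position: [0.5377, 0.2266, 0.1015]
ee_rot: [2.157, 2.283, 0.002]
force: [-3.8, -1.9, 13.6]
width: 0.004
gripper_force: 6.9
```

Call:
apply_moves(commands=[[0, 0, 0, 0.5, 0], [0, 0, 0, 0.8, 0], [0, 0, 0, 0.8, 0], [50, 0, -0.7, 0.8, 0], [50, 0, -0.7, 0, 0], [50, 0, -0.7, 0, 0], [50, 0, -0.7, 0, 0], [50, 0, -0.7, 0, 0]])

```text
clock: 6.85
position: [0.5371, 0.0158, 0.2732]
ee_rot: [2.157, 2.284, 0.0]
force: [0.4, -0.2, 0.5]
width: 0.479
gripper_force: 0.0
```

```bash
python3 - <<'E'
from m import *
a=np.radians(4.2);ux=np.array([np.cos(a),np.sin(a)]);uy=np.array([-np.sin(a),np.cos(a)])
print(observe()["position"])
ims=[]
for n in("top","side"):
    im,d,K,T=cam(n);Q=cloud(d,K,T).reshape(-1,3)
    b=np.c_[Q[:,:2]@ux-.552,Q[:,:2]@uy-.2445,Q[:,2]]
    k=(abs(b[:,0])<.012)&(b[:,2]>.0955)&(b[:,2]<.2)
    for y in np.arange(-.09,.02,.01):
        q=b[k&(b[:,1]>=y)&(b[:,1]<y+.01)]
        if len(q): print(n,y.round(3),len(q),np.percentile(q[:,2],[10,50,90]).round(3))
    ims.append(im)
cv2.imwrite("pics/c2.png",np.hstack([cv2.resize(ims[0][150:250,160:300],(392,280)),cv2.resize(ims[1][90:230,240:380],(392,280*1))])[...,::-1])
E
```

```text
[0.5371395  0.01579919 0.27320477]
top -0.09 11 [0.097 0.101 0.102]
top -0.08 42 [0.099 0.101 0.104]
top -0.07 43 [0.099 0.101 0.103]
top -0.06 43 [0.099 0.101 0.103]
top -0.05 31 [0.099 0.102 0.104]
top -0.04 40 [0.099 0.102 0.111]
top -0.03 27 [0.099 0.102 0.108]
top -0.02 43 [0.099 0.101 0.103]
top -0.01 43 [0.099 0.101 0.104]
top -0.0 36 [0.098 0.102 0.105]
side -0.09 15 [0.1   0.101 0.103]
side -0.08 17 [0.099 0.101 0.104]
side -0.07 17 [0.1   0.101 0.103]
side -0.06 21 [0.099 0.101 0.102]
side -0.05 18 [0.1   0.101 0.102]
side -0.04 23 [0.099 0.102 0.11 ]
side -0.03 17 [0.1   0.102 0.11 ]
side -0.02 14 [0.099 0.101 0.103]
side -0.01 22 [0.1   0.102 0.106]
side -0.0 9 [0.101 0.103 0.104]
```

View pics/c2.png

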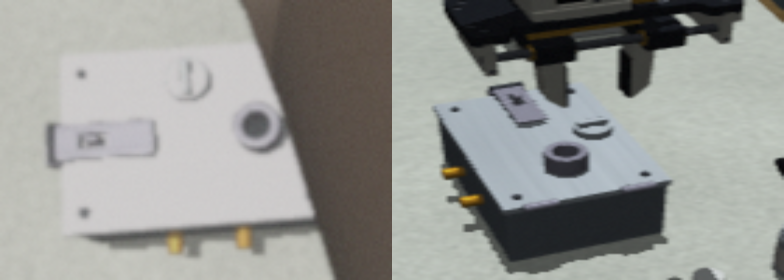

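The hasp lies level over the staple: strap top measures 0.101–0.102 along its length, and both views show it flat. Next, the probe.

Call:
apply_moves(commands=[[70, -0.117, -0.81, 0, -0.08], [70, -0.117, -0.81, 0, -0.08], [70, -0.117, -0.81, 0, -0.08], [70, -0.117, -0.81, 0, -0.08], [70, -0.117, -0.81, 0, -0.08], [70, -0.117, -0.81, 0, -0.08], [70, 0, 0, 0, 0], [70, 0, 0, 0, 0]])

```text
clock: 7.95
position: [0.4955, -0.2734, 0.273]
ee_rot: [-2.414, -2.01, -0.001]
force: [-0.1, -0.6, 0.5]
width: 0.702
gripper_force: 0.0
```

```bash
python3 - <<'E'
from m import *
s=observe();print(s["position"],s["ee_rot"])
W=(("plate",.121,.129,.4,.6,-.36,-.02),("handle",.180,.19,.45,.54,-.31,-.24),("knob",.145,.156,.48,.54,-.22,-.15))
for n in("wrist","side"):
    im,d,K,T=cam(n);meas(cloud(d,K,T),n,W)
    if n=="wrist": cv2.imwrite("pics/w1.png",im[...,::-1])
E
```

```text
[ 0.49550084 -0.2733751   0.27303358] [-2.41390316e+00 -2.00974210e+00 -9.37681934e-04]
wrist plate 8247 med [ 0.5045 -0.2276  0.1254] ctr [ 502.6 -230.7] sz [180.5  50.2] ang 80.2 circ [ 503.  -230.7] 92.9 z [0.124 0.127]
wrist handle 882 med [ 0.4951 -0.274   0.1852] ctr [ 494.7 -274.4] sz [25. 25.] ang 79.6 circ [ 495.  -274.7] 12.9 z [0.182 0.187]
wrist knob 2303 med [ 0.5103 -0.1861  0.1511] ctr [ 510.4 -186.2] sz [40.2 41. ] ang 79.6 circ [ 510.3 -186.3] 20.9 z [0.148 0.153]
side plate 1421 med [ 0.4933 -0.2648  0.1248] ctr [ 502.4 -231.7] sz [182.   50.3] ang 80.2 circ [ 500.9 -231.8] 93.2 z [0.122 0.127]
side handle 169 med [ 0.4942 -0.2775  0.1847] ctr [ 494.5 -276.7] sz [25.2 23.7] ang 70.9 circ [ 495.4 -276.4] 13.4 z [0.181 0.187]
side knob 309 med [ 0.5096 -0.1911  0.1506] ctr [ 510.7 -189.2] sz [41.  38.6] ang 57.5 circ [ 509.7 -188.6] 20.7 z [0.146 0.153]
```

View pics/w1.png

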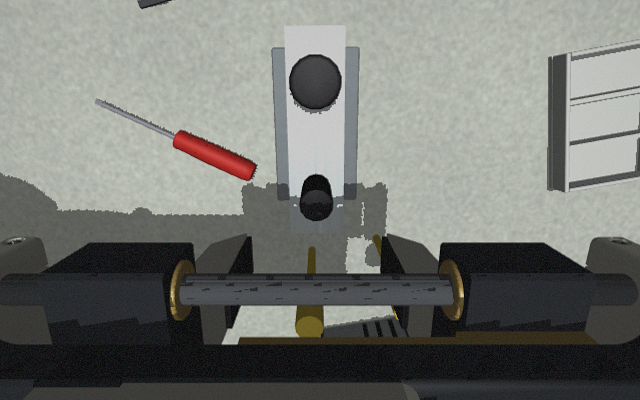

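Call:
apply_moves(commands=[[70, 0, -0.02, -0.6, 0], [70, 0, 0, -0.6, 0], [70, 0, 0, -0.5, 0], [70, 0, 0, -0.5, 0], [70, 0, 0, 0, 0], [0, 0, 0, 0, 0], [0, 0, 0, 0, 0], [0, 0, 0, 0, 0], [0, 0, 0, 0, 0], [0, 0, 0, 0, 0], [0, 0, 0, 0, 0]], newtons=25)

```text
clock: 9.43
position: [0.4953, -0.2758, 0.1415]
ee_rot: [2.415, 2.009, 0.0]
force: [-0.5, 0.4, 4.3]
width: 0.278
gripper_force: 25.0
```

Call:
apply_moves(commands=[[0, 0, 0, 0.15, 0], [0, 0, 0, 0.3, 0], [0, 0, 0, 0.4, 0], [0, 0, 0, 0.4, 0], [0, 0, 0, 0.4, 0], [0, 0, 0, 0.4, 0], [0, 0, 0, 0.4, 0], [0, 0, 0, 0.3, 0], [0, 0, 0, 0, 0], [0, 0, 0, 0, 0]])

```text
clock: 10.68
position: [0.4948, -0.2755, 0.3054]
ee_rot: [-2.414, -2.008, 0.001]
force: [0.1, 0.5, -0.4]
width: 0.277
gripper_force: 25.0
```

```bash
python3 - <<'E'
from m import *
s=observe();print(s["position"],s["ee_rot"],s["width"])
for n in("side","top"):
    im,d,K,T=cam(n);Q=cloud(d,K,T)
    m=(np.hypot(Q[...,0]-.495,Q[...,1]+.276)<.03)
    for z in np.arange(.15,.36,.02):
        q=Q[m&(Q[...,2]>=z)&(Q[...,2]<z+.02)]
        if len(q): print(n,z.round(3),len(q),np.median(q,0).round(4),np.ptp(q,axis=0).round(3))
    if n=="side": cv2.imwrite("pics/s3.png",cv2.resize(im[180:400,220:460],(720,600) if 0 else (600,550))[...,::-1])
E
```

```text
[ 0.4947764  -0.27547029  0.30541158] [-2.41447503e+00 -2.00845628e+00  7.15377471e-04] 0.27677342515866127
side 0.17 23 [ 0.4919 -0.2792  0.1849] [0.008 0.008 0.012]
side 0.19 38 [ 0.4927 -0.2794  0.1998] [0.009 0.007 0.019]
side 0.21 46 [ 0.492  -0.2797  0.2206] [0.008 0.006 0.019]
side 0.23 46 [ 0.4929 -0.2796  0.2399] [0.009 0.005 0.018]
side 0.25 52 [ 0.4928 -0.2795  0.2602] [0.009 0.007 0.019]
side 0.27 26 [ 0.4925 -0.2798  0.2756] [0.013 0.01  0.02 ]
side 0.29 157 [ 0.4912 -0.2863  0.3017] [0.039 0.016 0.02 ]
side 0.31 342 [ 0.4919 -0.2863  0.3206] [0.055 0.024 0.02 ]
side 0.33 438 [ 0.4939 -0.2852  0.342 ] [0.054 0.022 0.02 ]
side 0.35 59 [ 0.5093 -0.2863  0.3539] [0.025 0.023 0.019]
top 0.17 8 [ 0.4923 -0.2714  0.1854] [0.007 0.005 0.01 ]
top 0.19 14 [ 0.4924 -0.2718  0.1998] [0.008 0.005 0.018]
top 0.21 16 [ 0.4921 -0.2718  0.2212] [0.01  0.006 0.018]
top 0.23 16 [ 0.4925 -0.272   0.2387] [0.008 0.006 0.018]
top 0.25 14 [ 0.4925 -0.2715  0.2574] [0.007 0.006 0.018]
top 0.29 20 [ 0.5021 -0.2651  0.2985] [0.023 0.009 0.02 ]
top 0.31 13 [ 0.5158 -0.2693  0.3147] [0.02  0.005 0.01 ]
top 0.33 19 [ 0.504  -0.2689  0.3481] [0.022 0.007 0.006]
top 0.35 10 [ 0.5128 -0.2689  0.3515] [0.022 0.003 0.007]
```

View pics/s3.png

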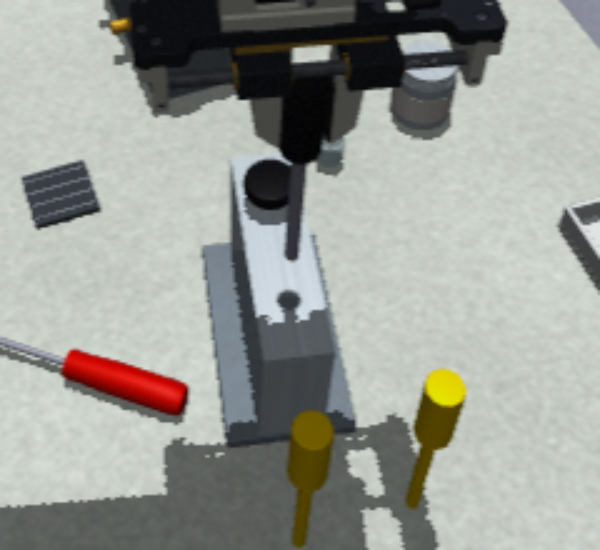

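The shaft hangs upright (visible at about (293,210) in the crop), clear of its hole at (288,300), and the knob stem is undisturbed. Next I'll move above the collar.

Call:
apply_moves(commands=[[0, 0.04, 0.4, 0, 0], [0, 0.1, 0.76, 0, 0], [0, 0.1, 0.76, 0, 0], [0, 0.1, 0.76, 0, 0], [0, 0.1, 0.76, 0, 0], [0, 0.1, 0.76, 0, 0], [0, 0.1, 0.76, 0, 0], [0, 0.1, 0.76, 0, 0], [0, 0.1, 0.76, 0, 0], [0, 0, 0, 0, 0], [0, 0, 0, 0, 0], [0, 0, 0, 0, 0]])

```text
clock: 12.28
position: [0.5457, 0.1115, 0.3058]
ee_rot: [2.417, 2.006, -0.002]
force: [-0.1, -0.0, -0.3]
width: 0.277
gripper_force: 25.0
```

```bash
python3 - <<'E'
from m import *
s=observe();print(s["position"],s["ee_rot"])
c=s["position"]
for n in("side","top","wrist"):
    im,d,K,T=cam(n);Q=cloud(d,K,T);np.savez(n+"4.npz",im=im,d=d,K=K,T=T,Q=Q)
    m=(np.hypot(Q[...,0]-c[0],Q[...,1]-c[1])<.02)
    o=T[:2,3]-c[:2];o/=np.linalg.norm(o)
    for z in np.arange(.15,.28,.02):
        q=Q[m&(Q[...,2]>=z)&(Q[...,2]<z+.02)]
        if len(q)>3: print(n,z.round(3),len(q),"axis~",(np.median(q,0)[:2]-.004*o).round(4),"min z",q[:,2].min().round(4))
    meas(Q,n,(("collar",.114,.122,.51,.58,.08,.15),))
    cv2.imwrite(f"pics/{n}4.png",im[...,::-1])
a=np.load("side4.npz")["im"][100:240,230:390];b=np.load("wrist4.npz")["im"]
cv2.imwrite("pics/c5.png",np.vstack([cv2.resize(a,(457,400))])[...,::-1])
E
```

```text
[0.54566839 0.11153186 0.3058122 ] [ 2.41718709e+00  2.00617242e+00 -1.52035972e-03]
side 0.17 14 axis~ [0.5446 0.1115] min z 0.1779
side 0.19 28 axis~ [0.5459 0.1114] min z 0.19
side 0.21 32 axis~ [0.5454 0.1115] min z 0.2107
side 0.23 37 axis~ [0.5452 0.1119] min z 0.2303
side 0.25 39 axis~ [0.5456 0.1113] min z 0.2505
side 0.27 29 axis~ [0.5467 0.1117] min z 0.2702
side collar 102 med [0.5435 0.1096 0.1172] ctr [544.9 110.3] sz [38.3 37.2] ang 74.6 circ [543.2 111.6] 20.9 z [0.115 0.12 ]
top collar 0
wrist 0.17 27 axis~ [0.5457 0.1129] min z 0.1807
wrist 0.19 75 axis~ [0.5458 0.1127] min z 0.1901
wrist 0.21 92 axis~ [0.5458 0.1128] min z 0.2102
wrist 0.23 116 axis~ [0.5458 0.1126] min z 0.23
wrist 0.25 129 axis~ [0.5458 0.1129] min z 0.2501
wrist collar 688 med [0.5461 0.1179 0.1181] ctr [544.9 115.7] sz [37.9 39.3] ang 82.4 circ [544.8 115.1] 19.9 z [0.115 0.12 ]
```

View pics/c5.png

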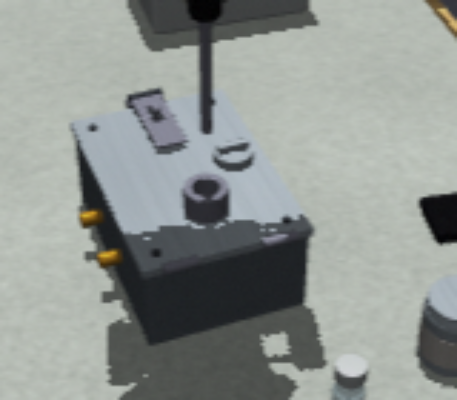

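```bash
cat > f.py <<'E'
from m import *
from scipy.optimize import minimize
def ring(Q,d,K,T,c0):
    m=(np.hypot(Q[...,0]-c0[0],Q[...,1]-c0[1])<.026)&(abs(Q[...,2]-.118)<.004)
    v,u=np.nonzero(m); r=np.c_[(u-K[0,2])/K[0,0],-(v-K[1,2])/K[1,1],-np.ones(len(u))]@T[:3,:3].T
    q=(T[:3,3]+r*((.118-T[2,3])/r[:,2])[:,None])[:,:2]
    cost=lambda c:(np.maximum(0,abs(np.hypot(*(q-c).T)-.016)-.0035)**2).sum()*1e6
    o=minimize(cost,c0,method="Nelder-Mead",options=dict(xatol=1e-5,fatol=1e-6))
    return o.x,len(q),o.fun/len(q)
def rod(Q,T,c,zs):
    m=(np.hypot(Q[...,0]-c[0],Q[...,1]-c[1])<.02);o=T[:2,3]-c[:2];o/=np.linalg.norm(o);A=[]
    for z in zs:
        q=Q[m&(Q[...,2]>=z)&(Q[...,2]<z+.02)]
        if len(q)>5:
            f=lambda p:(abs(np.hypot(*(q[:,:2]-p).T)-.005)).sum()
            A.append(np.r_[minimize(f,np.median(q,0)[:2]-.004*o,method="Nelder-Mead").x,z+.01])
    return np.array(A)
E
python3 - <<'E'
from f import *
c=observe()["position"]
for n in("wrist","side"):
    z=np.load(n+"4.npz");print(n,ring(z["Q"],z["d"],z["K"],z["T"],np.array([.545,.113])));print(rod(z["Q"],z["T"],c,np.arange(.18,.27,.02)).round(4))
for n in("top","side"):
    z=np.load(n+"0.npz");print(n,"initial",ring(z["P"],z["d"],z["K"],z["T"],np.array([.545,.113])))
E
```

```text
wrist (array([0.54496195, 0.11536502]), 688, np.float64(0.029689681980101867))
[[0.5455 0.1123 0.19  ]
 [0.5455 0.1124 0.21  ]
 [0.5456 0.1124 0.23  ]
 [0.5456 0.1123 0.25  ]
 [0.5457 0.1123 0.27  ]]
side (array([0.54389351, 0.11003676]), 102, np.float64(0.4625525567620026))
[[0.5453 0.1113 0.19  ]
 [0.5452 0.1115 0.21  ]
 [0.5454 0.1106 0.23  ]
 [0.5459 0.1109 0.25  ]
 [0.5457 0.1114 0.27  ]]
top initial (array([0.54482653, 0.11339465]), 142, np.float64(0.013631765781721055))
side initial (array([0.54348215, 0.1101056 ]), 105, np.float64(0.48533332048742955))
```

Call:
apply_moves(commands=[[0, -0.01, 0.04, -0.2, 0], [0, 0, 0, -0.3, 0], [0, 0, 0, -0.3, 0], [0, 0, 0, 0, 0], [0, 0, 0, 0, 0], [0, 0, 0, 0, 0]])

```text
clock: 13.18
position: [0.5454, 0.1158, 0.2589]
ee_rot: [2.415, 2.009, 0.002]
force: [-0.3, -0.4, -1.7]
width: 0.279
gripper_force: 25.0
```

```bash
python3 - <<'E'
from f import *
c=observe()["position"];print(c)
ims=[]
for n in("wrist","side"):
    im,d,K,T=cam(n);Q=cloud(d,K,T);np.savez(n+"5.npz",im=im,d=d,K=K,T=T,Q=Q)
    print(n,ring(Q,d,K,T,np.array([.545,.113])));print(rod(Q,T,c,np.arange(.132,.22,.02)).round(4))
    # project collar centre (rim) & crop
    uv=[]
    for p in([.545,.1135,.118],):
        q=T[:3,:3].T@(np.array(p)-T[:3,3]);uv=[int(K[0,2]+K[0,0]*q[0]/-q[2]),int(K[1,2]-K[1,1]*q[1]/-q[2])]
    print(uv); h=45 if n=="wrist" else 28
    u=np.clip(uv[0],h,639-h);v=np.clip(uv[1],h,399-h)
    ims.append(cv2.resize(im[v-h:v+h,u-h:u+h],(390,390),interpolation=cv2.INTER_CUBIC))
cv2.imwrite("pics/c6.png",np.hstack(ims)[...,::-1])
E
```

```text
[0.54539167 0.11578129 0.25889616]
wrist (array([0.54489891, 0.11532131]), 846, np.float64(0.02817402947547289))
[[0.5453 0.1164 0.142 ]
 [0.5454 0.1163 0.162 ]
 [0.5454 0.1163 0.182 ]
 [0.5454 0.1163 0.202 ]
 [0.5453 0.1163 0.222 ]]
[316, 188]
side (array([0.54384469, 0.11071265]), 98, np.float64(0.27698326543858925))
[[0.5451 0.1153 0.142 ]
 [0.5453 0.1158 0.162 ]
 [0.5449 0.1149 0.182 ]
 [0.5451 0.1147 0.202 ]
 [0.5459 0.1152 0.222 ]]
[302, 164]
```

View pics/c6.png

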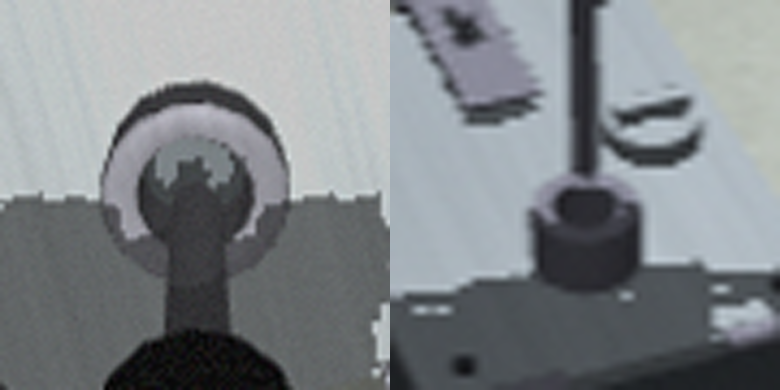

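```bash
python3 - <<'E'
from f import *
for n in("wrist","side"):
    z=np.load(n+"5.npz");Q,d,K,T=z["Q"],z["d"],z["K"],z["T"]
    m=(np.hypot(Q[...,0]-.5453,Q[...,1]-.116)<.012)&(Q[...,2]>.124)&(Q[...,2]<.2)
    v,u=np.nonzero(m);e=v.min() if n=="wrist" else v.max()
    print(n,"tip row",e,[(r,(v==r).sum()) for r in (range(e,e+4) if n=="wrist" else range(e-3,e+1))],"zmin",Q[m][:,2].min())
    uc=u[abs(v-e)<4].mean(); r0=e-.5 if n=="wrist" else e+.5
    for zz in(.1324,):
        r=T[:3,:3]@np.array([(uc-K[0,2])/K[0,0],-(r0-K[1,2])/K[1,1],-1]);print(" edge pt",(T[:3,3]+r*((zz-T[2,3])/r[2])).round(4), "cam",T[:3,3].round(3))
    # rim extents along image column through the centre, intersect z=.118
    m=(np.hypot(Q[...,0]-.545,Q[...,1]-.114)<.026)&(abs(Q[...,2]-.118)<.003)
    v,u=np.nonzero(m);r=np.c_[(u-K[0,2])/K[0,0],-(v-K[1,2])/K[1,1],-np.ones(len(u))]@T[:3,:3].T
    q=(T[:3,3]+r*((.118-T[2,3])/r[:,2])[:,None]);print(" rim x",q[:,0].min().round(4),q[:,0].max().round(4),"y",q[:,1].min().round(4),q[:,1].max().round(4))
E
```

```text
wrist tip row 185 [(185, np.int64(5)), (186, np.int64(7)), (187, np.int64(9)), (188, np.int64(11))] zmin 0.13483917398492584
 edge pt [0.5462 0.1209 0.1324] cam [0.558 0.188 0.417]
 rim x 0.5255 0.5646 y 0.0964 0.135
side tip row 160 [(157, np.int64(5)), (158, np.int64(5)), (159, np.int64(4)), (160, np.int64(3))] zmin 0.13502501356474172
 edge pt [0.5447 0.1124 0.1324] cam [ 0.334 -0.652  0.765]
 rim x 0.5247 0.5632 y 0.0914 0.1309
```

Call:
apply_moves(commands=[[0, -0.005, -0.025, 0, 0], [0, 0, 0, 0, 0], [0, 0, 0, 0, 0], [0, 0, 0, 0, 0]])

```text
clock: 13.78
position: [0.5447, 0.1141, 0.2582]
ee_rot: [2.415, 2.009, 0.0]
force: [0.4, -0.5, -0.5]
width: 0.282
gripper_force: 25.0
```

```bash
python3 - <<'E'
from f import *
import time
C=[];A=[]
for i in range(4):
  for n in("wrist","side"):
    c=observe()["position"];im,d,K,T=cam(n);Q=cloud(d,K,T)
    print(n,c.round(4),ring(Q,d,K,T,np.array([.545,.113]))[0].round(4),rod(Q,T,c,np.arange(.132,.22,.02)).mean(0).round(4))
E
```

```text
wrist [0.5447 0.1141 0.2582] [0.545  0.1153] [0.5446 0.1146 0.182 ]
side [0.5447 0.1141 0.2582] [0.5437 0.11  ] [0.5445 0.1138 0.182 ]
wrist [0.5447 0.1141 0.2582] [0.5449 0.1153] [0.5446 0.1146 0.182 ]
side [0.5447 0.1141 0.2582] [0.5438 0.1107] [0.5448 0.1138 0.182 ]
wrist [0.5447 0.1141 0.2582] [0.5449 0.1154] [0.5446 0.1147 0.182 ]
side [0.5447 0.1141 0.2582] [0.5439 0.1101] [0.5447 0.1137 0.182 ]
wrist [0.5447 0.1141 0.2582] [0.5449 0.1153] [0.5446 0.1146 0.182 ]
side [0.5447 0.1141 0.2582] [0.5438 0.1101] [0.5446 0.1139 0.182 ]
```

Call:
apply_moves(commands=[[0, 0, 0, -0.1, 0], [0, 0, 0, -0.15, 0], [0, 0, 0, -0.15, 0], [0, 0, 0, -0.15, 0], [0, 0, 0, 0, 0], [0, 0, 0, 0, 0]])

```text
clock: 14.92
position: [0.5448, 0.1142, 0.2253]
ee_rot: [2.415, 2.009, 0.0]
force: [-1.3, 0.4, -1.0]
width: 0.275
gripper_force: 25.0
```

Call:
apply_moves(commands=[[0, 0, 0, -0.15, 0], [0, 0, 0, -0.15, 0], [0, 0, 0, -0.12, 0], [0, 0, 0, -0.09, 0], [0, 0, 0, 0, 0], [0, 0, 0, 0, 0], [0, 0, 0, 0, 0], [0, 0, 0, 0, 0]])

```text
clock: 15.92
position: [0.5448, 0.1141, 0.1948]
ee_rot: [2.415, 2.009, 0.001]
force: [-0.1, -0.2, -1.9]
width: 0.276
gripper_force: 25.0
```

```bash
python3 - <<'E'
from f import *
s=observe();print(s["position"].round(4),np.abs(s["dq"]).max(),s["force"],s["width"],s["gripper_force"])
ims=[]
for n in("wrist","side"):
    c=observe()["position"];im,d,K,T=cam(n);Q=cloud(d,K,T)
    print(n,ring(Q,d,K,T,np.array([.545,.1135])),rod(Q,T,c,np.arange(.122,.172,.015)).round(4))
    k=(np.hypot(Q[...,0]-.545,Q[...,1]-.114)<.02)&(Q[...,2]>.15)&(Q[...,2]<.28);print("handle z",np.percentile(Q[k][:,2],[1,50,99]).round(3))
    q=T[:3,:3].T@(np.array([.545,.114,.118])-T[:3,3]);u,v=int(K[0,2]-K[0,0]*q[0]/q[2]),int(K[1,2]+K[1,1]*q[1]/q[2])
    h=60 if n=="wrist" else 40
    ims.append(cv2.resize(im[v-h:v+h,u-h:u+h],(395,395),interpolation=cv2.INTER_CUBIC))
cv2.imwrite("pics/c7.png",np.hstack(ims)[...,::-1])
E
```

```text
[0.5448 0.1141 0.1948] 0.00183511962773157 [-0.07213138 -0.21328575 -1.93420146] 0.27602490232316174 24.992967545986176
wrist (array([0.54471426, 0.11335706]), 1252, np.float64(1.7686076224532137)) [[0.5448 0.1147 0.132 ]
 [0.5448 0.1147 0.147 ]
 [0.5447 0.1147 0.162 ]
 [0.5459 0.1229 0.177 ]]
handle z [0.181 0.23  0.269]
side (array([0.5419725 , 0.11133981]), 100, np.float64(6.916790412711223)) [[0.5449 0.1136 0.132 ]
 [0.5448 0.1137 0.147 ]
 [0.5448 0.1138 0.162 ]
 [0.5412 0.1064 0.177 ]]
handle z [0.155 0.216 0.254]
```

View pics/c7.png

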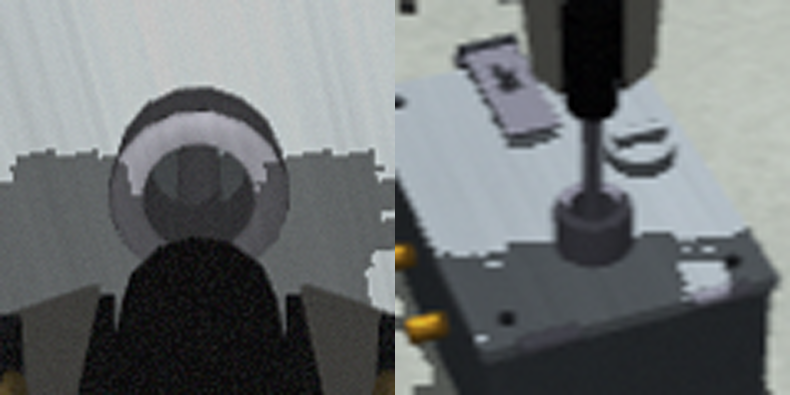

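The left (wrist) crop shows the rod inside the bore ring at about (198,185). The right (side) crop shows it entering the collar at (592,200) near mid-bore, with the hasp still down at (505,90). The wrist fit puts the rod 0.7 mm off the bore axis, and the tip is at z≈0.068. The arm is still and the grip is 25 N, so I'm handing in.

```bash
python3 -c "
from cell import arm
print(arm.sign_off())"
```

```text
the job is handed in; nothing more can be done
None
```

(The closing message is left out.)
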